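# Register the bauble cradle, then twist-lock the hanger cap and hold it

### The job

First push the wooden cradle that carries the big bauble into the corner of the metal stop fence, so that it lies against both stops. Then take the hanger cap with the flat tab and the two lugs from its stand, push it down into the bauble's neck with its lugs through the slot until its flange is flush on the neck, and twist it a quarter turn clockwise (seen from above) against the spring. Finish while holding it there, still gripped, pressed flush and fully turned (the spring throws it back if it is let go), with the cradle still against the stops and the other things on the table left where they stand.

Things in the scene. Friction and masses are not known exactly. Their poses are not given: they have to be found in the camera images.
- fence: fixed stop fence: two aluminium bars, 20 mm wide and high, forming an L on the table. Origin: the inner corner at table level. Stop faces: the plane x = 0, 150 mm long towards -y (the cradle comes from -x), and the plane y = 0, 150 mm long towards -x (the cradle comes from -y). Its yaw varies
- cradle_centre (a point): centre of the loose wooden cradle block, 120 x 120 x 45 mm, 0.4 to 0.6 kg in all, 22.5 mm above the table. Home, it is at x = -60, y = -60 mm in the fence's frame, axes parallel; it starts 30 to 60 mm short of each stop, up to 0.2 rad askew. A blue bauble, 90 mm across, is fixed half sunk in its middle (top at 95 mm) and bears an upright metal neck, 48 mm across
- neck_top (a point): middle of the neck's flat top face, 115 mm above the table, on the cradle's centre line; axes those of the cradle. In the top is a slot 12 mm wide and 42 mm long along this x axis, through a 5 mm thick lip; beneath the lip the neck is open, 42 mm across, so that lugs can turn there
- cap_grip (a point): centre of the upright flat tab of the loose aluminium hanger cap (about 70 g), the place to grip: tab 34 mm (cap x) by 12 mm thick (cap y) by 34 mm high, from 17 mm below this point to 17 mm above. It starts 51 mm above the table, standing in stand_a, cap x along the stand's x
- cap_seat (a point): centre of the underside of the cap's round flange, 21 mm below cap_grip; it meets neck_top when the cap is flush. The flange is 44 mm across and 4 mm thick, and rests on the stand's top
- cap: the whole hanger cap, origin at cap_seat. Beneath the flange it has a stem 9 mm thick and 10 mm long, then a crossbar (the two lugs) 34 mm long along cap x, 8 mm wide and 7 mm high with a narrowed foot, its bottom 17 mm below the origin
- plunger (a joint): sprung floor in the neck that the cap's crossbar pushes down; 0 at rest (its top 10 mm below the neck's top), 0.007 m when the cap is flush; about 4 N at first touch, 8 N when flush
- collar (a joint): turning dogs on that floor which take the crossbar along; 0 at rest (in line with the slot), grows clockwise from above, stop at 1.62 rad; sprung back, 0.025 N m at rest to 0.105 N m at a quarter turn
- stand_a: fixed stand of pale wood, 60 x 60 x 30 mm with a slot in its top; the lugged cap stands in it. Origin: centre of its underside
- stand_b: the other fixed stand, of the same shape; the plain cap stands in it. Origin: centre of its underside
- plain_cap: bystander: aluminium cap with a round 22 mm knob and no lugs, standing in stand_b. Origin: underside of its flange, 30 mm above the table
- pot_a: bystander: small paint pot, 42 mm across, 25 mm high, near the slotted stands. Origin: centre of its underside
- pot_b: bystander: paint pot of the same kind. Origin: centre of its underside
- pot_c: bystander: paint pot of the same kind. Origin: centre of its underside
- figure_a: bystander: snowman ornament, 58 mm across, 78 mm high (86 mm with its loop). Origin: centre of its underside
- figure_b: bystander: snowman ornament of the same kind, beyond the fence. Origin: centre of its underside
- brush: bystander: paint brush 170 mm long, lying on the table near the robot

How it is judged:
By the outcome, as a careful person would: the job done as asked, in the order asked, and still so for the second after the job is handed in, while the arm keeps its last pose, push and grip.
It also fails if it takes over 70 s, if anything falls off the work surface, if the arm or the gripper's body presses on something with over 40 N, if the wrist force passes 120 N, or if a joint passes its speed limit or range.

### The arm

A 6-joint arm with a two-finger parallel gripper is mounted at the origin on the work surface. World frame = base frame: x ahead of the robot, y to its left, z up, the work surface at z = 0. Lengths are in m, angles in rad, forces in N, time in s.
With the tool pointing down it reaches from about 0.3 to 0.775 m from the base axis. Payload 14.6 kg.
Tool frame: the origin (TCP) lies at the very end of the fingers, on their centre line; the grasp point (between the pads) lies 19 mm behind it; z points along the fingers, y is the line along which they close (so a half turn about z gives the same grasp; the last joint's range is limited). The gripper opens to 94 mm and grips with 3 to 60 N. Pads are 16 mm wide; open, the fingers measure 119 mm over their backs; the gripper's body (75 mm by 177 mm) begins 78 mm behind the grasp point.
Start: joints at [1.072, 0.3, 1.521, -0, 1.321, -0.067], TCP at [0.23, 0.5, 0.205] pointing down, gripper open.
Joint ranges: [-3.03, 3.03], [-0.79, 2.21], [0.23, 2.52], [-1.04, 4.18], [0, 3.07], [-2.55, 2.55]. Speed limits (rad/s): [2.22, 2.22, 2.57, 3.14, 3.14, 3.14].

### API

Orientations are given as [roll, pitch, yaw] about the fixed x, y, z axes, in that order (R = Rz(yaw) Ry(pitch) Rx(roll)).
In Python, from station import ctrl gives the robot as it stands.
- The arm moves only by the tool carry_out, never from a script. Its argument "motion" is text: rows parted by semicolons, each of 7 numbers parted by spaces: the shift along the world's x, y, z in m, then the turn, a rotation vector about the world's x, y, z in degrees, then the closure in counts, from 0 (fully open) to 255 (shut). In form: dx dy dz wx wy wz hand; .... A call has 1 to 20 rows; each row shifts and turns the commanded pose from where the row before left it; what a row does not reach is not made up. A row lasts 1/12 s, in which the tool goes at most 41.7 mm and 7.16 degrees, less where a joint would pass 70% of its speed; a pose out of reach is approached as far as the arm can. A call is refused whole if a number of a shift passes 0.0417 or a number of a turn 7.16, either way. A call with a gripper value outside its range is refused whole. The fingers move at their own pace and stop on an object; "grip_force" is the grip in N (left out, the last holds). Time passes only in rows, so rows that do not move let the fingers close. It gives the time, the measured TCP pose, the force, the opening and the grip force at its end, in the units of the state.
- ctrl.get_obs(): the state, without advancing time (a new reading comes with each control period).
- ctrl.camera(name): name is "scene" or "top"; returns a dict with "pixels" (420x560x3 uint8, red, green, blue), "range_z" (420x560 float32, m along the optical axis (not along the pixel's ray), 0 where there is no reading), "K" (3x3 intrinsics, pixels), "position" and "attitude" of the camera in the world. Camera axes: x right, y up, looking along -z (the intrinsics and any distortion apply to the point x, -y, -z); pixel columns grow to the right and rows downward; lengths in m; the calibration is good to about 2 mm. A picture is of the moment at which its call begins.
- ctrl.hand_in(): hands the job in; it is judged then, once.
The state is a dict: "time_s": time; "qpos": joint angles; "joint_vel": joint speeds; "tau": joint torques, N m; "ee_pos": TCP position; "eef_rot": TCP orientation; "force": force on the tool from outside, world axes, zero at the start; "moment": the same for the moment, N m; "grip_width": finger opening in m; "grip_force": force on a finger pad.
Only numpy, scipy, OpenCV 4.12 (cv2) and the standard library are available. Lean on these libraries where they do the work, as an engineer would, in place of code of your own. Each camera call takes 0.05 s, during which the arm holds its last target. There are 200 camera calls.

## Working session

There is one attempt and no reset: what is moved stays moved. The work goes in short steps, Python scripts to look and compute and a tool call to move; the robot and the scene stay as the last step left them, time stands still between calls to the robot, and variables do not carry over. Pictures are saved under pics/ and viewed, at most 10 in all, crops included, and the job is handed in when it is done.

Besides the shell and the picture viewer there is one more tool, called after "Request:" as name(argument=value, ...), one argument or row to a line, values as JSON. carry_out: Moves the arm, as the interface text tells. Its arguments: {"type":"object","properties":{"motion":{"type":"string"},"grip_force":{"type":"number"}},"required":["motion"]}

```bash
mkdir -p pics; ls
cat > h.py <<'E'
import numpy as np, cv2
from scipy.spatial.transform import Rotation as R
from station import ctrl
def cam(n):
    c=ctrl.camera(n); c['pixels']=np.array(c['pixels']); return c
def rot(c):
    a=np.array(c['attitude'],float)
    return a if a.shape==(3,3) else (R.from_euler('xyz',a).as_matrix() if a.size==3 else R.from_quat(a).as_matrix())
def cloud(c):
    K=np.array(c['K']);z=np.array(c['range_z']);v,u=np.mgrid[:z.shape[0],:z.shape[1]]
    p=np.stack([(u-K[0,2])/K[0,0]*z,-(v-K[1,2])/K[1,1]*z,-z],-1)
    return p@rot(c).T+np.array(c['position'])
def ray(c,uv,h):
    K=np.array(c['K']);uv=np.atleast_2d(np.array(uv,float))
    d=np.c_[(uv[:,0]-K[0,2])/K[0,0],-(uv[:,1]-K[1,2])/K[1,1],-np.ones(len(uv))]@rot(c).T
    o=np.array(c['position']);return o+d*((h-o[2])/d[:,2])[:,None]
def save(c,f): cv2.imwrite('pics/'+f,c['pixels'][:,:,::-1])
E
python3 - <<'E'
from h import *
for n in('top','scene'):
    c=cam(n);save(c,n+'0.png');print({k:(v if np.size(v)<20 else np.shape(v)) for k,v in c.items()})
    p=cloud(c);print(np.percentile(p[...,2],[1,10,50,90,99]))
print(ctrl.get_obs())
E
```

```text
pics
{'pixels': (420, 560, 3), 'range_z': (420, 560), 'K': array([[449.59195376,   0.        , 276.92750927],
       [  0.        , 449.59195376, 204.23928926],
       [  0.        ,   0.        ,   1.        ]]), 'position': array([0.35043975, 0.02086422, 1.27096068]), 'attitude': array([ 0.18820861, -0.00657107, -1.5882967 ])}
[-0.7605188  -0.74831838 -0.00105798  0.05916709  0.56240808]
{'pixels': (420, 560, 3), 'range_z': (420, 560), 'K': array([[446.56975744,   0.        , 278.0528482 ],
       [  0.        , 446.56975744, 213.64834137],
       [  0.        ,   0.        ,   1.        ]]), 'position': array([ 1.23597122, -0.19324452,  0.7236922 ]), 'attitude': array([0.8048344 , 0.00511891, 1.23206524])}
[-7.53708426e-01 -5.74945689e-01  3.04348047e-04  7.40317063e-02
  3.03727867e-01]
{'time_s': 0.1, 'qpos': array([ 1.07241512e+00,  3.00414376e-01,  1.52149527e+00, -2.16202479e-05,
        1.32070243e+00, -6.65944140e-02]), 'joint_vel': array([ 0.00111311, -0.00290839, -0.00059933, -0.00030641,  0.00145994,
        0.00033876]), 'tau': array([ 6.10006646e-04, -5.32640147e+01, -3.53281975e+01,  7.09775789e-02,
        2.34594400e-02, -7.25219735e-06]), 'ee_pos': array([0.23006804, 0.49931837, 0.20495375]), 'eef_rot': array([-3.14057410e+00, -4.69416013e-05,  2.70981120e+00]), 'force': array([0.12073687, 0.42054464, 0.20935862]), 'moment': array([0.00917323, 0.00209365, 0.00650463]), 'grip_force': 0.0, 'grip_width': 0.09389044672840556}
```

View pics/top0.png

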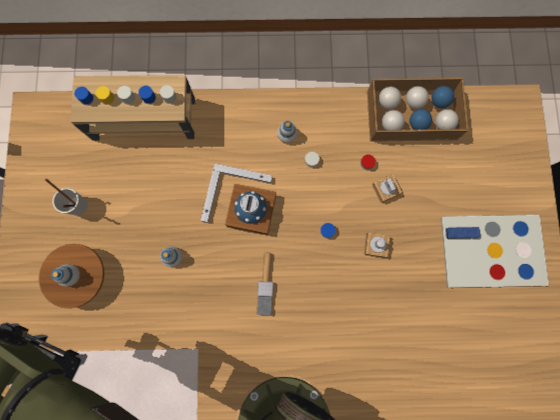

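View pics/scene0.png

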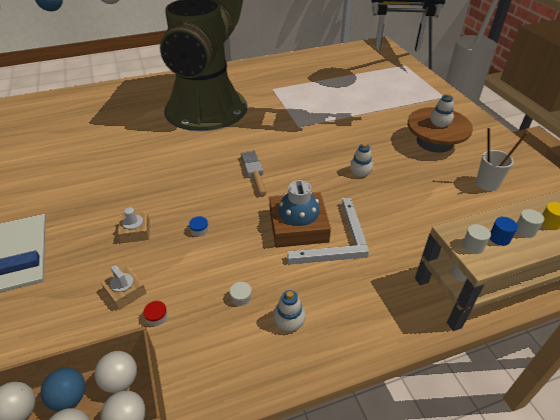

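The top view shows the fence corner at about (217,167) and the cradle with neck slot at (250,208). The lugged cap on its stand is at (388,187) and the plain cap at (378,243). Image up is world +x and image left is +y. Next I'll measure these.

Run:
```python
from h import *
c=cam('top');P=cloud(c);px=c['pixels'];hsv=cv2.cvtColor(px,cv2.COLOR_RGB2HSV)
def rect(mask,h,name,box):
    m=np.zeros(mask.shape,bool);u0,v0,u1,v1=box;m[v0:v1,u0:u1]=mask[v0:v1,u0:u1]
    v,u=np.nonzero(m);w=ray(c,np.c_[u,v],h)[:,:2]
    r=cv2.minAreaRect((w*1000).astype(np.float32));print(name,len(u),np.round(r[0],1),np.round(r[1],1),round(r[2],1),'z',np.round(np.median(P[m][:,2]),4));return w
z=P[...,2]
rect((z>.037)&(z<.052),.045,'cradle',(215,170,290,245))
rect((z>.022)&(z<.036),.03,'standA',(365,165,412,212))
rect((z>.022)&(z<.036),.03,'standB',(355,225,402,265))
rect((z>.107)&(z<.125),.115,'neck',(230,185,270,225))
rect((z>.05)&(z<.075),.068,'tab',(370,170,405,205))
# fence
m=np.zeros(z.shape,bool);b=(hsv[...,1]<70)&(hsv[...,2]>120);m[155:228,195:280]=b[155:228,195:280]
m&=(z<.03)
v,u=np.nonzero(m);w=ray(c,np.c_[u,v],.02)[:,:2]*1000;print('fence',len(u),np.median(z[m]),cv2.minAreaRect(w.astype(np.float32)))
w1=w[(u>228)];w2=w[(v>187)]
for q in(w1,w2):
    r=cv2.minAreaRect(q.astype(np.float32));print(r)
for nm,(U,V),h in[('redpot',(369,162),.025),('whitepot',(312,159),.025),('bluepot',(328,231),.025),('figB',(288,130),.08),('figA',(171,256),.08),('brush',(267,255),.01),('brush2',(265,312),.01)]: print(nm,ray(c,(U,V),h)[0,:2].round(3))
def up(n,box):
    u0,v0,u1,v1=box
    return cv2.resize(px[v0:v1,u0:u1],None,fx=6,fy=6,interpolation=cv2.INTER_CUBIC)
a=up('',(205,150,275,240));b=up('',(355,150,415,240))
cv2.imwrite('pics/zoom.png',np.hstack([a,b])[:,:,::-1])
```

```text
cradle 1033 [573.6  83.7] [119.9 120.5] 77.5 z 0.0438
standA 356 [ 654.7 -293.4] [114.1  62.4] 22.0 z 0.0296
standB 408 [ 468.4 -265.8] [61.  60.7] 80.7 z 0.0302
neck 193 [573.7  83.8] [44.5 45.4] 89.5 z 0.1135
tab 77 [ 629. -302.] [34.8 16.4] 22.9 z 0.0644
fence 795 0.018649437068412267 ((610.3077392578125, 123.51403045654297), (171.13766479492188, 170.47616577148438), 76.87330627441406)
((678.2315063476562, 84.60279083251953), (126.1651840209961, 20.418846130371094), 77.08588409423828)
((592.484130859375, 204.60572814941406), (21.28776741027832, 98.92757415771484), 76.87330627441406)
redpot [ 0.707 -0.258]
whitepot [ 0.718 -0.095]
bluepot [ 0.509 -0.133]
figB [ 0.787 -0.025]
figA [0.443 0.291]
brush [0.446 0.039]
brush2 [0.292 0.046]
```

View pics/zoom.png

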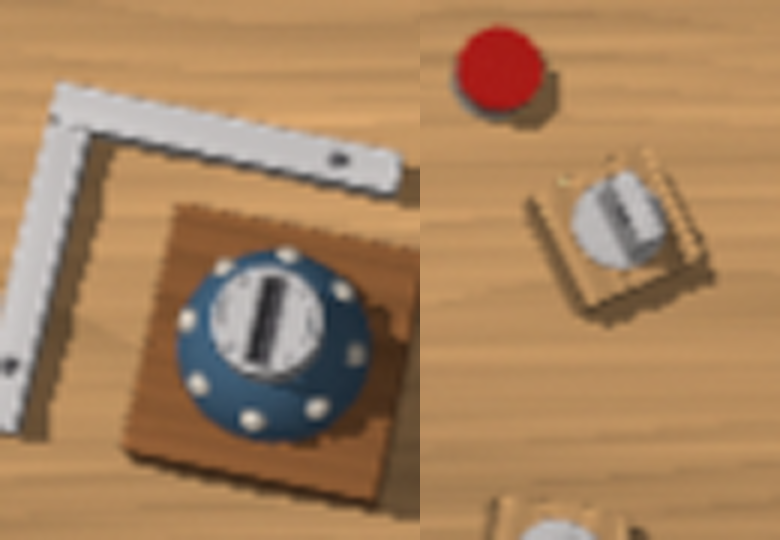

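The zoom shows the fence corner, the neck slot pointing roughly along +x, and the tab leaning about +23°. The fence yaw is about -13° and the cradle is nearly parallel to it, with gaps of about 31 mm (x) and 52 mm (y). I'll move to behind the cradle's -x face, with the open fingers parallel to it.

Request:
carry_out(
  motion="0.0172 -0.0264 0 0 0 0.78 0;0.0172 -0.0264 0 0 0 0.78 0;0.0172 -0.0264 0 0 0 0.78 0;0.0172 -0.0264 0 0 0 0.78 0;0.0172 -0.0264 0 0 0 0.78 0;0.0172 -0.0264 0 0 0 0.78 0;0.0172 -0.0264 0 0 0 0.78 0;0.0172 -0.0264 0 0 0 0.78 0;0.0172 -0.0264 0 0 0 0.78 0;0.0172 -0.0264 0 0 0 0.78 0;0.0172 -0.0264 0 0 0 0.78 0;0.0172 -0.0264 0 0 0 0.78 0;0.0172 -0.0264 0 0 0 0.78 0;0.0172 -0.0264 0 0 0 0.78 0;0.0172 -0.0264 0 0 0 0.78 0;0 0 0 0 0 0 0",
)

```text
time_s: 1.48
ee_pos: [0.49, 0.0999, 0.2051]
eef_rot: [-3.141, 0.0, 2.912]
force: [0.2, 0.6, -0.7]
grip_width: 0.0943
grip_force: 0.0
```

Run:
```python
from h import *
c=cam('top');P=cloud(c);z=P[...,2]
def rect(m0,h,name,box):
    m=np.zeros(z.shape,bool);u0,v0,u1,v1=box;m[v0:v1,u0:u1]=m0[v0:v1,u0:u1]
    v,u=np.nonzero(m);r=cv2.minAreaRect((ray(c,np.c_[u,v],h)[:,:2]*1000).astype(np.float32));print(name,len(u),np.round(r[0],1),np.round(r[1],1),round(r[2],1))
rect((z>.026)&(z<.033),.03,'standA',(372,172,406,206))
rect((z>.062)&(z<.072),.068,'tabtop',(372,170,405,205))
rect((z>.031)&(z<.04),.034,'flange',(372,172,405,205))
```

```text
standA 250 [ 630.8 -304.5] [59.7 60. ] 22.7
tabtop 55 [ 630.4 -303.4] [33.4 12.6] 22.7
flange 129 [ 629.2 -303.5] [59.5 59.2] 21.1
```

Request:
carry_out(
  motion="0 0 -0.0346 0 0 0 0;0 0 -0.0346 0 0 0 0;0 0 -0.0346 0 0 0 0;0 0 -0.0346 0 0 0 0;0 0 -0.0346 0 0 0 0;0 0 0 0 0 0 0;0.0049 -0.0011 0 0 0 0 0;0.0049 -0.0011 0 0 0 0 0;0.0049 -0.0011 0 0 0 0 0;0.0039 -0.0009 0 0 0 0 0;0.0039 -0.0009 0 0 0 0 0;0.0039 -0.0009 0 0 0 0 0;0.0039 -0.0009 0 0 0 0 0",
)

```text
time_s: 2.62
ee_pos: [0.5188, 0.0966, 0.0329]
eef_rot: [3.141, -0.0, 2.914]
force: [-4.0, 1.1, 3.4]
grip_width: 0.094
grip_force: 2.0
```

Request:
carry_out(
  motion="0.0039 -0.0009 0 0 0 0 0;0.0039 -0.0009 0 0 0 0 0;0.0039 -0.0009 0 0 0 0 0;0.0029 -0.0007 0 0 0 0 0;0.001 -0.0002 0 0 0 0 0",
)

```text
time_s: 3.03
ee_pos: [0.5345, 0.0929, 0.0324]
eef_rot: [-3.142, -0.0, 2.914]
force: [-3.6, 1.6, 3.6]
grip_width: 0.0938
grip_force: 2.0
```

Request:
carry_out(
  motion="0.001 -0.0002 0 0 0 0 0;0.001 -0.0002 0 0 0 0 0;0.001 -0.0002 0 0 0 0 0",
)

```text
time_s: 3.28
ee_pos: [0.5371, 0.0924, 0.0324]
eef_rot: [-3.142, -0.0, 2.914]
force: [-2.8, 0.6, -0.4]
grip_width: 0.0942
grip_force: 1.4
```

Request:
carry_out(
  motion="0.001 -0.0002 0 0 0 0 0;0.001 -0.0002 0 0 0 0 0",
)

```text
time_s: 3.45
ee_pos: [0.5386, 0.0921, 0.0323]
eef_rot: [-3.141, -0.001, 2.914]
force: [-12.6, 1.9, 8.7]
grip_width: 0.0938
grip_force: 6.3
```

Request:
carry_out(
  motion="0.001 -0.0002 0 0 0 0 0;0.001 -0.0002 0 0 0 0 0",
)

```text
time_s: 3.62
ee_pos: [0.5387, 0.0921, 0.0323]
eef_rot: [-3.141, -0.006, 2.914]
force: [-26.9, 4.7, 20.2]
grip_width: 0.0936
grip_force: 14.2
```

Request:
carry_out(
  motion="0.001 -0.0002 0 0 0 0 0;0.001 -0.0002 0 0 0 0 0",
)

```text
time_s: 3.78
ee_pos: [0.5388, 0.092, 0.0322]
eef_rot: [-3.14, -0.011, 2.914]
force: [-41.9, 6.4, 30.5]
grip_width: 0.0943
grip_force: 21.9
```

Request:
carry_out(
  motion="-0.0052 0.0012 0 0 0 0 0;-0.0052 0.0012 0 0 0 0 0;-0.0052 0.0012 0 0 0 0 0;0 0 0.035 0 0 0 0;0 0 0.035 0 0 0 0;0 0 0.035 0 0 0 0;0 0 0.035 0 0 0 0;0.0044 -0.0084 0 0 0 -6.92 0;0.0044 -0.0084 0 0 0 -6.92 0;0.0044 -0.0084 0 0 0 -6.92 0;0.0044 -0.0084 0 0 0 -6.92 0;0.0044 -0.0084 0 0 0 -6.92 0;0.0044 -0.0084 0 0 0 -6.92 0;0.0044 -0.0084 0 0 0 -6.92 0;0.0044 -0.0084 0 0 0 -6.92 0;0.0044 -0.0084 0 0 0 -6.92 0;0.0044 -0.0084 0 0 0 -6.92 0;0.0044 -0.0084 0 0 0 -6.92 0;0.0044 -0.0084 0 0 0 -6.92 0;0.0044 -0.0084 0 0 0 -6.92 0",
)

```text
time_s: 5.45
ee_pos: [0.585, -0.0149, 0.1725]
eef_rot: [3.141, 0.0, 1.338]
force: [0.3, 0.2, -0.4]
grip_width: 0.094
grip_force: 0.0
```

Request:
carry_out(
  motion="0 0 0 0 0 0 0",
)

```text
time_s: 5.53
ee_pos: [0.5852, -0.0156, 0.1723]
eef_rot: [3.141, 0.0, 1.337]
force: [-0.1, 0.1, -0.6]
grip_width: 0.094
grip_force: 0.0
```

Request:
carry_out(
  motion="0 0 -0.028 0 0 0.35 0;0 0 -0.028 0 0 0 0;0 0 -0.028 0 0 0 0;0 0 -0.028 0 0 0 0;0 0 -0.028 0 0 0 0;0 0 0 0 0 0 0;0.0011 0.0049 0 0 0 0 0;0.0011 0.0049 0 0 0 0 0;0.0011 0.0049 0 0 0 0 0;0.0011 0.0049 0 0 0 0 0;0.0009 0.0039 0 0 0 0 0;0.0009 0.0039 0 0 0 0 0;0.0009 0.0039 0 0 0 0 0;0.0009 0.0039 0 0 0 0 0;0.0009 0.0039 0 0 0 0 0;0.0009 0.0039 0 0 0 0 0;0.0009 0.0039 0 0 0 0 0;0.0009 0.0039 0 0 0 0 0;0.0009 0.0039 0 0 0 0 0",
)

```text
time_s: 7.12
ee_pos: [0.5972, 0.0406, 0.0324]
eef_rot: [-3.141, 0.0, 1.35]
force: [-0.5, -3.5, 3.4]
grip_width: 0.0941
grip_force: 2.1
```

Request:
carry_out(
  motion="0.0009 0.0039 0 0 0 0 0;0.0009 0.0039 0 0 0 0 0;0.0009 0.0039 0 0 0 0 0;0.0002 0.001 0 0 0 0 0;0.0002 0.001 0 0 0 0 0",
)

```text
time_s: 7.53
ee_pos: [0.6003, 0.0543, 0.0324]
eef_rot: [-3.142, 0.0, 1.35]
force: [-0.9, -4.1, 3.7]
grip_width: 0.094
grip_force: 2.0
```

Request:
carry_out(
  motion="0.0005 0.002 0 0 0 0 0;0.0002 0.001 0 0 0 0 0;0.0002 0.001 0 0 0 0 0;0.0002 0.001 0 0 0 0 0",
)

```text
time_s: 7.87
ee_pos: [0.6013, 0.0591, 0.0324]
eef_rot: [-3.141, -0.0, 1.35]
force: [-0.1, -3.5, 4.0]
grip_width: 0.0936
grip_force: 1.8
```

Request:
carry_out(
  motion="0.0002 0.001 0 0 0 0 0;0.0002 0.001 0 0 0 0 0",
)

```text
time_s: 8.03
ee_pos: [0.6014, 0.0598, 0.0324]
eef_rot: [-3.141, 0.002, 1.35]
force: [-7.6, -18.2, 7.3]
grip_width: 0.0944
grip_force: 9.6
```

Request:
carry_out(
  motion="0.0002 0.001 0 0 0 0 0;0.0002 0.001 0 0 0 0 0",
)

```text
time_s: 8.2
ee_pos: [0.6013, 0.0601, 0.0324]
eef_rot: [-3.14, 0.005, 1.349]
force: [-12.8, -30.4, 11.3]
grip_width: 0.0938
grip_force: 16.2
```

Request:
carry_out(
  motion="-0.0011 -0.0049 0 0 0 0 0;-0.0011 -0.0049 0 0 0 0 0;-0.0011 -0.0049 0 0 0 0 0;0 0 0.034 0 0 0 0;0 0 0.034 0 0 0 0;0 0 0.034 0 0 0 0;0 0 0.034 0 0 0 0;0.0027 -0.0291 0 0 0 -6.83 0;0.0027 -0.0291 0 0 0 -6.83 0;0.0027 -0.0291 0 0 0 -6.83 0;0.0027 -0.0291 0 0 0 -6.83 0;0.0027 -0.0291 0 0 0 -6.83 0;0.0027 -0.0291 0 0 0 -6.83 0;0.0027 -0.0291 0 0 0 -6.83 0;0.0027 -0.0291 0 0 0 -6.83 0;0.0027 -0.0291 0 0 0 0 0;0.0027 -0.0291 0 0 0 0 0;0.0027 -0.0291 0 0 0 0 0;0.0027 -0.0291 0 0 0 0 0;0 0 0 0 0 0 0",
)

```text
time_s: 9.87
ee_pos: [0.6306, -0.3054, 0.1675]
eef_rot: [-3.141, 0.0, 0.393]
force: [-0.0, 0.2, -0.4]
grip_width: 0.0941
grip_force: 0.0
```

```bash
cat > meas.py <<'E'
from h import *
import sys
c=cam('top');P=cloud(c);px=c['pixels'];z=P[...,2];hsv=cv2.cvtColor(px,cv2.COLOR_RGB2HSV)
def rect(m0,h,name,box):
    m=np.zeros(z.shape,bool);u0,v0,u1,v1=box;m[v0:v1,u0:u1]=m0[v0:v1,u0:u1]
    v,u=np.nonzero(m);r=cv2.minAreaRect((ray(c,np.c_[u,v],h)[:,:2]*1000).astype(np.float32));print(name,len(u),np.round(r[0],1),np.round(r[1],1),round(r[2],1))
rect((z>.037)&(z<.052),.045,'cradle',(205,150,290,245))
rect((z>.107)&(z<.125),.115,'neck',(215,165,270,215))
rect((z>.107)&(z<.125)&(hsv[...,1]<60)&(hsv[...,2]>110),.115,'neckbright',(215,165,270,215))
print(ctrl.get_obs()['ee_pos'],ctrl.get_obs()['eef_rot'])
a=px[150:225,195:285];cv2.imwrite('pics/'+sys.argv[1],cv2.resize(a,None,fx=7,fy=7,interpolation=cv2.INTER_CUBIC)[:,:,::-1])
E
python3 meas.py cr1.png
```

```text
cradle 1013 [614.  128.4] [120.1 120.3] 77.2
neck 191 [614.7 128.3] [45.9 44.9] 44.0
neckbright 189 [614.7 128.3] [45.9 44.9] 44.0
[ 0.63077918 -0.30302923  0.16744225] [-3.14076940e+00  2.19284302e-04  3.93763497e-01]
```

View pics/cr1.png

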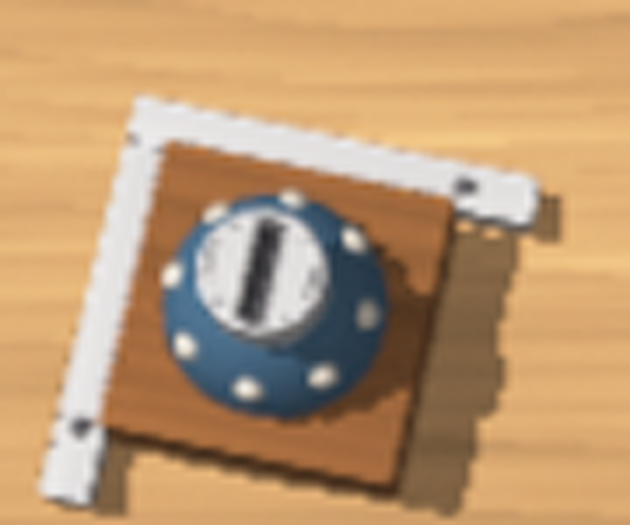

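The cradle sits in the corner with no visible gap at either bar, its corner at about (165,145) in the zoom. I'll take the cap next.

Request:
carry_out(
  motion="0 -0.001 -0.03 0 0 0 0;0 0 -0.03 0 0 0 0;0 0 -0.03 0 0 0 0;0 0 -0.025 0 0 0 0;0 0 -0.015 0 0 0 0;0 0 0 0 0 0 0;0 0 0 0 0 0 255;0 0 0 0 0 0 255;0 0 0 0 0 0 255;0 0 0 0 0 0 255;0 0 0 0 0 0 255;0 0 0 0 0 0 255;0 0 0 0 0 0 255;0 0 0 0 0 0 255",
  grip_force=45,
)

```text
time_s: 11.08
ee_pos: [0.6313, -0.3019, 0.0386]
eef_rot: [3.142, -0.0, 0.396]
force: [0.3, -0.7, 0.7]
grip_width: 0.0438
grip_force: 0.0
```

Request:
carry_out(
  motion="0 0 0 0 0 0 255;0 0 0 0 0 0 255",
)

```text
time_s: 11.25
ee_pos: [0.6313, -0.3019, 0.0384]
eef_rot: [-3.142, -0.0, 0.396]
force: [-1.0, 0.8, 0.0]
grip_width: 0.0306
grip_force: 0.0
```

Request:
carry_out(
  motion="0 0 0 0 0 0 255;0 0 0 0 0 0 255;0 0 0 0 0 0 255;0 0 0 0 0 0 255;0 0 0 0 0 0 255",
)

```text
time_s: 11.67
ee_pos: [0.6316, -0.3028, 0.0389]
eef_rot: [3.14, -0.001, 0.396]
force: [2.8, -5.1, -0.1]
grip_width: 0.0111
grip_force: 45.0
```

Request:
carry_out(
  motion="0 0 0.02 0 0 0 255;0 0 0.035 0 0 0 255;0 0 0.035 0 0 0 255;0 0 0.035 0 0 0 255;0 0 0.035 0 0 0 255;-0.001 0.0287 0 0 0 6.87 255;-0.001 0.0287 0 0 0 6.87 255;-0.001 0.0287 0 0 0 6.87 255;-0.001 0.0287 0 0 0 6.87 255;-0.001 0.0287 0 0 0 6.87 255;-0.001 0.0287 0 0 0 6.87 255;-0.001 0.0287 0 0 0 6.87 255;-0.001 0.0287 0 0 0 6.87 255;-0.001 0.0287 0 0 0 6.87 255;-0.001 0.0287 0 0 0 6.87 255;-0.001 0.0287 0 0 0 6.87 255;-0.001 0.0287 0 0 0 6.87 255;-0.001 0.0287 0 0 0 6.87 255;-0.001 0.0287 0 0 0 6.87 255;-0.002 0.0287 0 0 0 6.87 255",
)

```text
time_s: 13.33
ee_pos: [0.615, 0.1301, 0.1984]
eef_rot: [-3.141, -0.0, 2.201]
force: [0.3, 0.5, 0.2]
grip_width: 0.0118
grip_force: 45.0
```

Request:
carry_out(
  motion="0 0 0 0 0 6.87 255;0 0 0 0 0 6.87 255;0 0 0 0 0 6.87 255;0 0 0 0 0 6.87 255;0 0 0 0 0 6.87 255;0 0 0 0 0 6.87 255;0 0 -0.02 0 0 0 255;0 0 -0.02 0 0 0 255;0 0 -0.01 0 0 0 255;0 0 0 0 0 0 255",
)

```text
time_s: 14.17
ee_pos: [0.6142, 0.1285, 0.146]
eef_rot: [-3.14, -0.004, 2.914]
force: [0.0, -0.3, -1.0]
grip_width: 0.0117
grip_force: 45.0
```

Run:
```python
from h import *
o=ctrl.get_obs();print(o['ee_pos'],o['eef_rot'],o['force'])
c=cam('scene');px=c['pixels'];P=cloud(c)
save(c,'s1.png')
K=c['K'];q=(np.array([[.615,.128,.115]])-c['position'])@rot(c);u=K[0,0]*q[0,0]/-q[0,2]+K[0,2];v=-K[1,1]*q[0,1]/-q[0,2]+K[1,2];print(u,v)
u,v=int(u),int(v);a=px[v-50:v+50,u-65:u+65];print(u-65,v-50);cv2.imwrite('pics/s1z.png',cv2.resize(a,None,fx=6,fy=6,interpolation=cv2.INTER_CUBIC)[:,:,::-1])
```

```text
[0.61420044 0.12849005 0.14597365] [-3.14007944 -0.00393434  2.91429043] [ 0.00954476 -0.30925309 -1.01205896]
326.44274297032314 193.42966466525894
261 143
```

View pics/s1z.png

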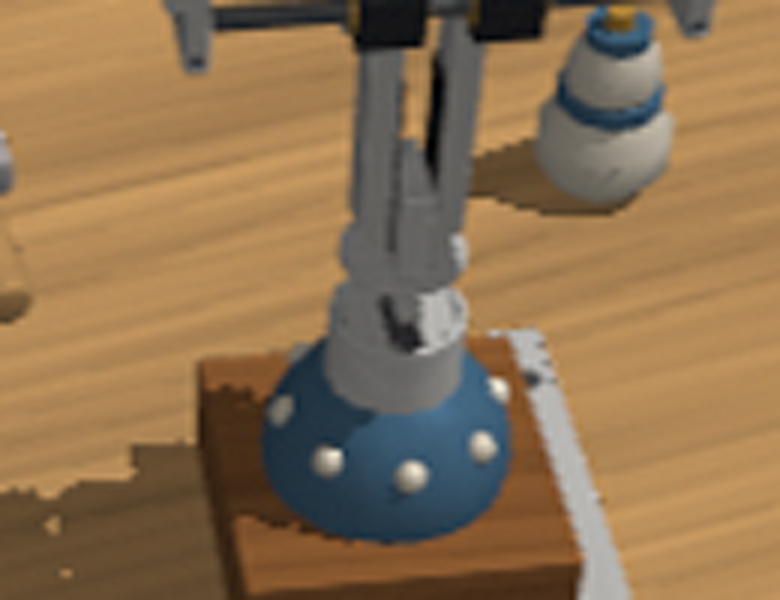

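The scene view shows the cap just above the neck and nearly concentric with it: flange from 340 to 467 and neck from 330 to 467, in zoom columns. I'll turn those edges into a metric offset.

Run:
```python
from h import *
c=cam('scene');px=c['pixels'];P=cloud(c);z=P[...,2]
K=c['K'];Rm=rot(c);right=Rm[:,0];print('right',right.round(3))
b=np.zeros(z.shape,bool);b[175:215,305:350]=1
near=(abs(P[...,0]-.615)<.04)&(abs(P[...,1]-.128)<.04)
g=px.astype(int);sat=g.max(-1)-g.min(-1)
for nm,lo,hi in(('flange',.1365,.1425),('necktop',.1125,.1165),('neckside',.100,.111)):
    m=b&near&(z>lo)&(z<hi)&(sat<30)
    v,u=np.nonzero(m);s=P[m]@right
    print(nm,m.sum(),'u',u.min(),u.max(),'v',v.min(),v.max())
    if m.sum():
        for row in np.unique(v):
            uu=u[v==row];e=ray(c,[(uu.min()-.5,row),(uu.max()+.5,row)],(lo+hi)/2)@right
            q=P[row,uu[[0,-1]]]@right
            print(row,uu.min(),uu.max(),'mid',round(q.mean()*1000,1),'w',round((q[1]-q[0])*1000,1))
print('TCP',ctrl.get_obs()['ee_pos']@right, np.array([.6147,.1283,.115])@right)
t=cam('top');Q=cloud(t)
m=(Q[...,2]>.105)&(Q[...,2]<.16)&(abs(Q[...,0]-.615)<.04)&(abs(Q[...,1]-.128)<.04)
print(m.sum())
```

```text
right [ 0.332  0.943 -0.005]
flange 33 u 318 338 v 182 191
182 318 338 mid 326.0 w 40.7
183 318 335 mid 322.6 w 34.3
184 326 326 mid 321.5 w 0.0
185 318 338 mid 325.3 w 40.1
187 323 335 mid 326.7 w 24.1
188 320 325 mid 313.5 w 9.9
189 321 336 mid 325.8 w 29.7
190 323 333 mid 324.1 w 19.7
191 326 332 mid 326.2 w 11.9
necktop 152 u 316 338 v 189 203
189 319 320 mid 311.0 w 1.9
190 318 322 mid 311.9 w 8.4
191 317 336 mid 325.2 w 39.4
192 318 337 mid 326.9 w 39.1
193 317 337 mid 325.7 w 41.1
194 316 338 mid 325.5 w 45.4
195 316 338 mid 325.3 w 45.3
196 317 338 mid 325.9 w 42.9
197 316 338 mid 325.0 w 45.0
198 318 337 mid 325.5 w 38.8
199 318 337 mid 325.3 w 38.6
200 319 337 mid 326.3 w 36.9
201 320 335 mid 324.8 w 30.5
202 326 333 mid 328.8 w 14.6
203 325 330 mid 324.7 w 10.0
neckside 124 u 316 338 v 191 207
191 324 325 mid 322.4 w 2.2
192 324 326 mid 323.4 w 3.8
193 325 326 mid 324.2 w 1.9
194 325 327 mid 325.0 w 4.2
195 325 337 mid 334.6 w 24.1
196 325 330 mid 327.4 w 10.5
197 326 330 mid 328.4 w 8.5
198 316 330 mid 317.5 w 29.6
199 316 330 mid 317.6 w 29.0
200 316 331 mid 318.1 w 29.9
201 317 338 mid 326.5 w 43.7
202 317 337 mid 325.4 w 41.0
203 317 337 mid 325.4 w 40.6
204 318 336 mid 325.2 w 36.6
205 320 335 mid 326.0 w 30.4
206 322 333 mid 325.8 w 22.1
207 324 331 mid 325.7 w 14.4
TCP 0.3250758269296685 0.32467568706219185
0
```

Sideways the cap and neck agree to under 1 mm, and the yaw matches. I'll insert it gently.

Request:
carry_out(
  motion="0 0 -0.003 0 0 0 255;0 0 -0.003 0 0 0 255;0 0 -0.003 0 0 0 255;0 0 -0.002 0 0 0 255;0 0 -0.002 0 0 0 255",
)

```text
time_s: 14.73
ee_pos: [0.6153, 0.1286, 0.1352]
eef_rot: [-3.142, -0.0, 2.914]
force: [0.2, -0.3, -1.1]
grip_width: 0.0119
grip_force: 45.0
```

Request:
carry_out(
  motion="0 0 -0.002 0 0 0 255;0 0 -0.002 0 0 0 255;0 0 -0.002 0 0 0 255;0 0 -0.001 0 0 0 255;0 0 0 0 0 0 255",
)

```text
time_s: 15.15
ee_pos: [0.6154, 0.1286, 0.1286]
eef_rot: [3.141, 0.0, 2.914]
force: [-1.0, -0.9, 3.6]
grip_width: 0.0116
grip_force: 45.0
```

Request:
carry_out(
  motion="0 0 -0.002 0 0 0 255;0 0 -0.002 0 0 0 255;0 0 -0.001 0 0 0 255;0 0 -0.001 0 0 0 255;0 0 0 0 0 0 255",
)

```text
time_s: 15.57
ee_pos: [0.6155, 0.1287, 0.1234]
eef_rot: [3.141, 0.001, 2.914]
force: [-3.5, -1.0, 12.5]
grip_width: 0.0119
grip_force: 45.0
```

Request:
carry_out(
  motion="0 0 -0.001 0 0 0 255;0 0 -0.001 0 0 0 255",
)

```text
time_s: 15.73
ee_pos: [0.6157, 0.1287, 0.1233]
eef_rot: [3.141, 0.002, 2.914]
force: [-15.9, -2.1, 35.0]
grip_width: 0.0115
grip_force: 45.0
```

Request:
carry_out(
  motion="0 0 0.001 0 0 0 255;0 0 0 0 0 -4 255;0 0 0 0 0 -4 255;0 0 0 0 0 -4 255;0 0 0 0 0 -4 255;0 0 0 0 0 -4 255;0 0 0 0 0 -4 255",
  grip_force=55,
)

```text
time_s: 16.32
ee_pos: [0.6164, 0.1287, 0.1234]
eef_rot: [3.139, 0.003, 2.492]
force: [-0.2, -1.0, 14.7]
grip_width: 0.0117
grip_force: 55.0
```

Request:
carry_out(
  motion="0 0 -0.0003 0 0 -5 255;0 0 0 0 0 -5 255;0 0 0 0 0 -5 255;0 0 0 0 0 -5 255;0 0 0 0 0 -5 255;0 0 0 0 0 -5 255;0 0 0 0 0 -5 255;0 0 0 0 0 -5 255;0 0 0 0 0 -5 255;0 0 0 0 0 -5 255;0 0 0 0 0 -5 255;0 0 0 0 0 -5 255;0 0 0 0 0 -5 255",
)

```text
time_s: 17.4
ee_pos: [0.6169, 0.1286, 0.1235]
eef_rot: [3.136, -0.002, 1.357]
force: [2.3, -1.6, 16.0]
grip_width: 0.0119
grip_force: 55.0
```

Run:
```python
from h import *
o=ctrl.get_obs();print(o['ee_pos'],o['eef_rot'],o['force'],o['moment'],o['qpos'])
```

```text
[0.61692024 0.12861306 0.12349209] [ 3.13625920e+00 -1.59554421e-03  1.35682371e+00] [ 2.30828867 -1.62606877 16.02419766] [-0.28944644 -0.25467766  0.18631777] [ 1.47590744e-01  5.45874145e-01  1.36942317e+00 -4.19722935e-04
  1.22074234e+00  3.61710462e-01]
```

Request:
carry_out(
  motion="0 0 0 0 0 -1 255;0 0 0 0 0 -1 255;0 0 0 0 0 -0.5 255;0 0 0 0 0 0 255;0 0 0 0 0 0 255",
)

```text
time_s: 17.82
ee_pos: [0.617, 0.1286, 0.1235]
eef_rot: [3.136, -0.002, 1.317]
force: [2.2, -0.7, 15.7]
grip_width: 0.0114
grip_force: 55.0
```

Run:
```python
from h import *
o=ctrl.get_obs();print(o['ee_pos'],o['eef_rot'],o['force'],o['moment'])
c=cam('scene');px=c['pixels'];P=cloud(c);z=P[...,2]
m=(abs(z-.045)<.005)&(abs(P[...,0]-.62)<.1)&(abs(P[...,1]-.12)<.1)
g=px.astype(int);m&=(g[...,0]-g[...,2]>25)
v,u=np.nonzero(m);print(cv2.minAreaRect((ray(c,np.c_[u,v],.045)[:,:2]*1000).astype(np.float32)))
a=px[140:270,250:380];cv2.imwrite('pics/s2z.png',cv2.resize(a,(598,598),interpolation=cv2.INTER_CUBIC)[:,:,::-1])
```

```text
[0.61695681 0.12863813 0.12347251] [ 3.13626542e+00 -1.87115785e-03  1.31741185e+00] [ 2.21924991 -0.67177644 15.70211569] [-0.31135396 -0.24173794  0.16911252]
((620.457763671875, 126.86760711669922), (119.91061401367188, 124.73751831054688), 77.52339935302734)
```

View pics/s2z.png

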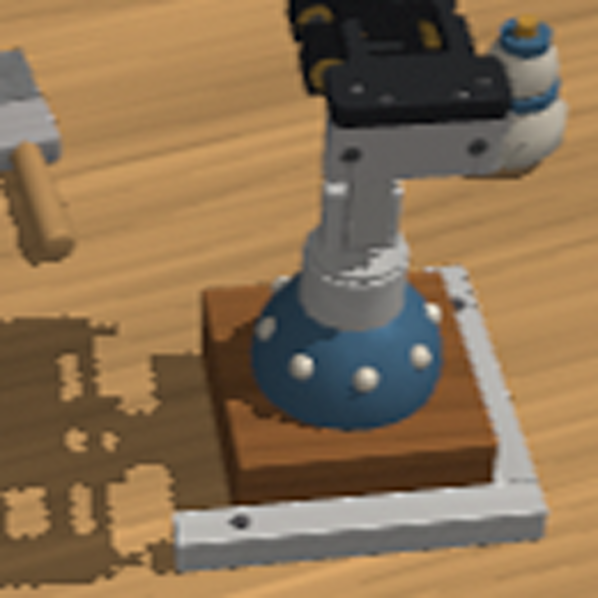

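The scene view shows the flange flush on the neck, the grip turned, and the cradle at both bars. One number is left to check: the x gap, from the cradle's top edge against the bar's inner top edge in the same view.

Run:
```python
from h import *
c=cam('scene');g=c['pixels'].astype(int);ex=np.array([.9744,-.225,0]);ey=np.array([.225,.9744,0])
V=g.max(-1);S=g[...,0]-g[...,2]
for u in(310,318,326,334,342,350):
    print(u,[(v,V[v,u],S[v,u]) for v in range(232,254)])
print('rays rows 232..253 at u=326: x\' at .045 and .02',[(v,(ray(c,(326,v),.045)[0]@ex*1000).round(1),(ray(c,(326,v),.02)[0]@ex*1000).round(1)) for v in range(232,254)])
# y gap: rows, cols across +y side
for v in(215,225,232):
    print(v,[(u,V[v,u],S[v,u],(ray(c,(u,v),.045)[0]@ey*1000).round(1),(ray(c,(u,v),.02)[0]@ey*1000).round(1)) for u in range(345,366)])
```

```text
310 [(232, np.int64(129), np.int64(85)), (233, np.int64(138), np.int64(90)), (234, np.int64(135), np.int64(89)), (235, np.int64(134), np.int64(89)), (236, np.int64(127), np.int64(84)), (237, np.int64(126), np.int64(82)), (238, np.int64(135), np.int64(90)), (239, np.int64(134), np.int64(89)), (240, np.int64(139), np.int64(91)), (241, np.int64(85), np.int64(57)), (242, np.int64(74), np.int64(48)), (243, np.int64(77), np.int64(49)), (244, np.int64(76), np.int64(49)), (245, np.int64(69), np.int64(45)), (246, np.int64(72), np.int64(45)), (247, np.int64(75), np.int64(51)), (248, np.int64(68), np.int64(52)), (249, np.int64(137), np.int64(22)), (250, np.int64(185), np.int64(6)), (251, np.int64(185), np.int64(5)), (252, np.int64(184), np.int64(6)), (253, np.int64(184), np.int64(6))]
318 [(232, np.int64(49), np.int64(1)), (233, np.int64(109), np.int64(72)), (234, np.int64(135), np.int64(89)), (235, np.int64(132), np.int64(86)), (236, np.int64(124), np.int64(83)), (237, np.int64(134), np.int64(87)), (238, np.int64(136), np.int64(90)), (239, np.int64(140), np.int64(91)), (240, np.int64(96), np.i
[... 8597 characters left out ...]
np.float64(321.4), np.float64(330.0)), (357, np.int64(182), np.int64(40), np.float64(323.5), np.float64(332.1)), (358, np.int64(183), np.int64(2), np.float64(325.6), np.float64(334.3)), (359, np.int64(182), np.int64(5), np.float64(327.7), np.float64(336.5)), (360, np.int64(183), np.int64(5), np.float64(329.8), np.float64(338.6)), (361, np.int64(183), np.int64(2), np.float64(331.9), np.float64(340.8)), (362, np.int64(187), np.int64(31), np.float64(333.9), np.float64(342.9)), (363, np.int64(189), np.int64(88), np.float64(336.0), np.float64(345.1)), (364, np.int64(188), np.int64(98), np.float64(338.1), np.float64(347.2)), (365, np.int64(186), np.int64(96), np.float64(340.2), np.float64(349.4))]
```

Request:
carry_out(
  motion="0.0005 0.0003 0 0 0 0 255;0 0 -0.0003 0 0 -0.5 255;0 0 0 0 0 0 255;0 0 0 0 0 0 255",
)

```text
time_s: 18.25
ee_pos: [0.6171, 0.1287, 0.1234]
eef_rot: [3.137, -0.001, 1.309]
force: [-1.9, -2.5, 19.9]
grip_width: 0.0115
grip_force: 55.0
```

The cap is held flush at 20 N and turned about 92°, with a light push into the corner. I'm handing in.

```bash
python3 -c "
from station import ctrl
print(ctrl.hand_in())"
```

```text
the job is handed in; nothing more can be done
None
```

The job is handed in at about 18 s: the cradle is in the fence corner (stop contact felt on both pushes), and the lugged cap is still gripped, pressed flush at about 20 N and turned about 92° clockwise; I took no final look at the other things on the table.

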